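Thread the gallery and collar onto a model tower's bolt

TASK

On the hobby bench a model tower is being assembled on the bolt that stands up from its round base; its bottom drum is already on. Thread the wide flat ring (the gallery) onto the bolt first, right down onto the drum, and then the short narrow collar on top of it, both lying flat. The plain disc without a hole and the tall tube are for another model.

Things in the scene. Friction and masses are not known exactly. Their poses are not given: they have to be found in the camera images.
- seat (a point): The fixed tower base: a round black plate 110 mm across and 10 mm thick on the work surface, on it a grey drum 44 mm across and 30 mm high, and out of the drum's top a bare upright steel bolt 8 mm thick with a rounded tip, 50 mm long above the drum. This point is on the bolt's axis at the drum's flat top, 40 mm above the work surface; z up.
- washer_mid (a point): The wide flat ring (gallery): grey plastic, 60 mm outside diameter, round hole 30 mm right through, 16 mm thick, about 40 g, lying flat on the work surface. This point is its centre, half-way up (8 mm above its underside); z is its axis. It is the only wide flat piece with a hole; a disc of the same size on the bench has none.
- collar_mid (a point): The short narrow collar: grey plastic, 42 mm outside diameter, round hole 30 mm right through, 28 mm high, about 25 g, standing on the work surface. This point is its centre, half-way up (14 mm above its underside); z is its axis. A tube of the same diameter but 60 mm high also stands on the bench and is not wanted.
Things that resemble listed ones, but are neither listed nor needed, are in the scene too. What is shaped like the part that bears seat but red is not meant.

How it is judged (in metres and radians):
On the way, in this order (a step that is already met when the one before it is completed fails the run):
1. the wide flat ring is threaded on the bolt and lies on the drum (horizontal distance between washer_mid and seat below 0.015 m and z of washer_mid in the frame of seat between 0.003 and 0.013 m and angle between washer_mid's own z axis and vertical below 0.17 rad), for 0.2 s.
2. then the collar is threaded on the bolt and lies on the ring (all of step 1 and horizontal distance between collar_mid and seat below 0.015 m and z of collar_mid in the frame of seat between 0.025 and 0.035 m and angle between collar_mid's own z axis and vertical below 0.17 rad), for 0.2 s.
At the end, for the whole second after the job is handed in: The wide flat ring lies on the drum and the collar on the ring, both round the bolt (centres within 15 mm of its axis, heights within 5 mm of fully down, within about 10 degrees of flat), at rest (all of step 2 and linear speed of each of washer, collar below 0.02 m/s); the robot touches nothing.
It also fails if it takes over 51 s, if anything falls off the work surface, if the arm or the gripper's body presses on something with over 40 N, if the wrist force passes 120 N, or if a joint passes its speed limit or range.

ROBOT

A 6-joint arm with a two-finger parallel gripper is mounted at the origin on the work surface. World frame = base frame: x ahead of the robot, y to its left, z up, the work surface at z = 0. Lengths are in mm, angles in degrees, forces in N, time in s.
With the tool pointing down it reaches from about 350 to 850 mm from the base axis. Payload 8.1 kg.
Tool frame: the origin (TCP) lies at the very end of the fingers, on their centre line; the grasp point (between the pads) lies 19 mm behind it (pinch_z is the z of the grasp point in the tool frame, in mm); z points along the fingers, y is the direction in which the jaws open and shut (so a half turn about z gives the same grasp; the last joint's range is limited). The gripper opens to 85 mm and grips with 20 to 120 N. Pads are 22 mm wide; open, the fingers measure 114 mm over their backs; the gripper's body (76 mm by 85 mm) begins 54 mm behind the grasp point. The pads swing forward as they close: fully open they stand 13 mm farther back than shut.
Start: joints at [63.289, 7.471, 85.268, -0, 87.261, -4.893], TCP at [222.977, 557.034, 231.292] pointing down, gripper open.
Joint ranges: [-169.43, 169.43], [-51.17, 129.36], [1.28, 143.12], [-76.62, 256.62], [0, 156.53], [-152.29, 152.29]. Speed limits (degrees/s): [136.94, 136.94, 159.86, 180, 180, 180].

INTERFACE

Orientations are given as [roll, pitch, yaw] about the fixed x, y, z axes, in that order (R = Rz(yaw) Ry(pitch) Rx(roll)).
In Python, from bench import * gives the robot as it stands.
- The arm moves only by the shell command python3 -m creep 'ROWS' [FORCE]. ROWS is a JSON object of lists of equal length, an entry for each row: "translation": the shift along the tool's x, y, z in mm, a list of three; "rotation": the turn, a rotation vector about the tool's x, y, z in rad, a list of three; "claw": the finger opening in mm, from 0 to 85.4. In form: {"translation": [[dx, dy, dz], ...], "rotation": [[ax, ay, az], ...], "claw": [claw, ...]}. A call has 1 to 10 rows; each row shifts and turns the commanded pose from where the row before left it, along the tool's axes as they then stand; what a row does not reach is not made up. A row lasts 1/10 s, in which the tool goes at most 50 mm and 8.59 degrees, less where a joint would pass 70% of its speed; a pose out of reach is approached as far as the arm can. A call is refused whole if a number of a shift passes 50 or a number of a turn 0.15, either way. A call with a gripper value outside its range is refused whole. The fingers move at their own pace and stop on an object; FORCE is the grip in N (left out, the last holds). Time passes only in rows, so rows that do not move let the fingers close. It gives the time, the measured TCP pose, the force and the opening at its end, in the units of the state.
- sense(): the state, without advancing time (a new reading comes with each control period).
- snapshot(name): name is "scene" or "side" or "wrist"; returns a dict with "frame" (400x640x3 uint8, red, green, blue), "intrinsics" (3x3 intrinsics, pixels), "dist" ([k1, k2, p1, p2, k3] as OpenCV has them; the pictures are not rectified), "extrinsics" (4x4, takes a point from camera to world coordinates). Camera axes: x right, y up, looking along -z (the intrinsics and any distortion apply to the point x, -y, -z); pixel columns grow to the right and rows downward; lengths in mm; the calibration is good to about 2 mm. A picture is of the moment at which its call begins. There is no depth.
- hand_in(): hands the job in, once; it reports no verdict.
The state is a dict: "time": time; "joint_pos": joint angles; "qd": joint speeds; "joint_efforts": joint torques, N m; "tool_pos": TCP position; "tcp_rot": TCP orientation; "ft_force": force on the tool from outside, world axes, zero at the start; "wrist_torque": the same for the moment, N m; "finger_gap": finger opening in mm.
Only numpy, scipy, OpenCV 4.12 (cv2) and the standard library are available. Lean on these libraries where they do the work, as an engineer would, in place of code of your own. Each camera call takes 0.05 s, during which the arm holds its last target.

## Working session

There is one attempt and no reset: what is moved stays moved. The work goes in short steps, Python scripts to look and compute and a shell command to move; the robot and the scene stay as the last step left them, time stands still between calls to the robot, and variables do not carry over. Pictures are saved under pics/ and viewed, and the job is handed in when it is done.

```bash
ls; mkdir -p pics; python3 - <<'E'
from bench import *
import cv2,pickle
print(sense())
for n in ["scene","side","wrist"]:
    s=snapshot(n); cv2.imwrite(f"pics/{n}0.png",s["frame"][:,:,::-1]); pickle.dump(s,open(f"pics/{n}0.pkl","wb"))
    print(n,s["intrinsics"],s["dist"],s["extrinsics"])
E
```

```text
pics
{'time': 0.0, 'joint_pos': array([ 6.32898246e+01,  7.51390971e+00,  8.53302828e+01, -6.14112092e-04,
        8.72603650e+01, -4.89270987e+00]), 'qd': array([ 0.00257969,  0.03113778, -0.18727914, -0.08012943, -0.08523892,
       -0.01675533]), 'joint_efforts': array([-1.99554932e-03, -5.69426572e+01, -5.00526595e+01, -4.70901650e-04,
        1.54491310e-02, -1.71509083e-05]), 'tool_pos': array([222.72289979, 556.54065343, 230.24729565]), 'tcp_rot': array([-1.79895771e+02, -8.30659333e-03,  1.58182557e+02]), 'ft_force': array([-0.00679083,  0.47810236,  0.25382325]), 'wrist_torque': array([-0.02365039,  0.02734861,  0.02474661]), 'finger_gap': 85.76062305081999}
scene [[404.85228591   0.         323.24895043]
 [  0.         404.85228591 204.23644908]
 [  0.           0.           1.        ]] [-0.03429985  0.          0.          0.          0.        ] [[-3.81612395e-01 -5.31590031e-01  7.56164016e-01  1.11038825e+03]
 [ 9.24303488e-01 -2.14226605e-01  3.15863933e-01  2.84016131e+02]
 [-5.91966799e-03  8.19462629e-01  5.73102047e-01  4.96594700e+02]
 [ 0.00000000e+00  0.0000000
[... 266 characters left out ...]
2 -1.25536857e-01  4.73394329e+02]
 [-1.37095905e-01  5.50444259e-01 -8.23538603e-01 -5.43132200e+02]
 [ 2.06450348e-02  8.32795963e-01  5.53194963e-01  4.56811694e+02]
 [ 0.00000000e+00  0.00000000e+00  0.00000000e+00  1.00000000e+00]]
wrist [[335.22657813   0.         316.33179068]
 [  0.         335.22657813 199.98182371]
 [  0.           0.           1.        ]] [-0.05182694  0.          0.          0.          0.        ] [[ 3.72632405e-01 -8.88814427e-01 -2.66747079e-01  1.53881031e+02]
 [ 9.27978573e-01  3.56618495e-01  1.08069501e-01  5.84804454e+02]
 [-9.26790003e-04 -2.87805772e-01  9.57688352e-01  3.72716749e+02]
 [ 0.00000000e+00  0.00000000e+00  0.00000000e+00  1.00000000e+00]]
```

View pics/scene0.png

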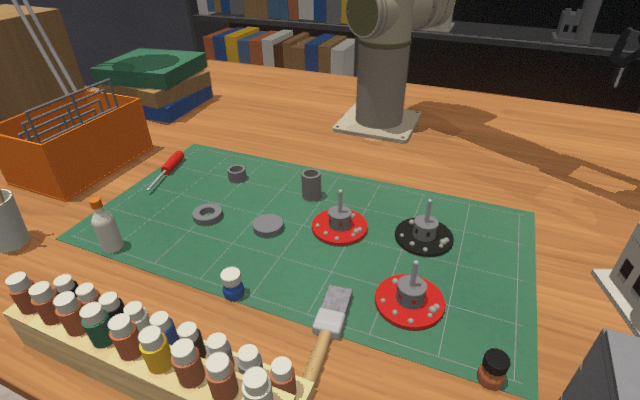

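View pics/side0.png

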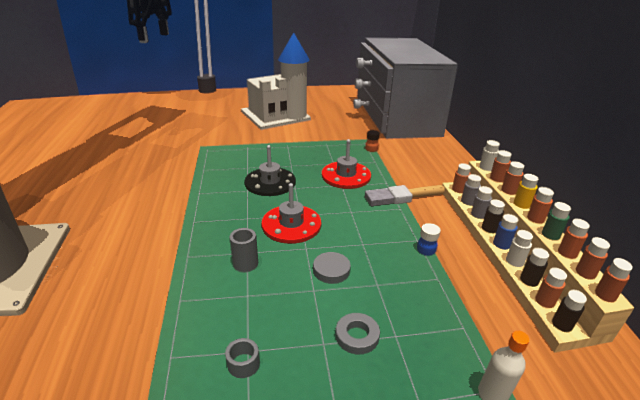

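View pics/wrist0.png

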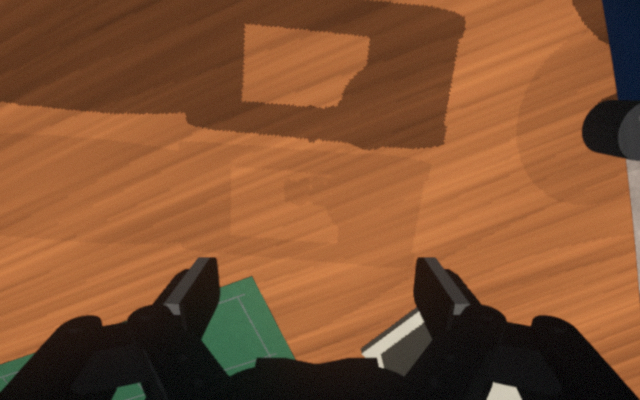

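Scene view: the candidates are the ring (208,213) or disc (268,225); the collar (237,173) or tall tube (312,185); and the black base (424,235) or the red bases (340,225) and (410,300). In the side view: the ring is at (358,333), disc (332,267), collar (243,358), tube (244,250), black base (270,180), and red bases (347,173) and (292,222). By the description I choose the ring with a hole, the short collar and the black base.

```bash
cat > h.py <<'E'
import numpy as np,cv2,pickle
def ray(s,uv):
    p=cv2.undistortPoints(np.array(uv,float).reshape(-1,1,2),s["intrinsics"],np.array(s["dist"])).reshape(-1,2)
    d=np.c_[p[:,0],-p[:,1],-np.ones(len(p))]; E=s["extrinsics"]
    return E[:3,3],d@E[:3,:3].T
def onplane(s,uv,z):
    o,d=ray(s,uv); return o+d*((z-o[2])/d[:,2])[:,None]
def proj(s,P):
    E=np.linalg.inv(s["extrinsics"]); q=np.atleast_2d(P)@E[:3,:3].T+E[:3,3]
    q=q*[1,-1,-1]
    return cv2.projectPoints(q,np.zeros(3),np.zeros(3),s["intrinsics"],np.array(s["dist"]))[0].reshape(-1,2)
def circ(P):
    A=np.c_[2*P[:,:2],np.ones(len(P))]; c=np.linalg.lstsq(A,(P[:,:2]**2).sum(1),rcond=None)[0]
    return c[:2],np.sqrt(c[2]+c[0]**2+c[1]**2)
E
python3 - <<'E'
from h import *
for n,boxes in [("side",[(322,300,395,365),(215,330,270,385),(235,130,305,200)]),("scene",[(185,195,230,230),(222,160,252,187),(390,190,460,258)])]:
    s=pickle.load(open(f"pics/{n}0.pkl","rb"));f=s["frame"]
    crops=[]
    for x0,y0,x1,y1 in boxes:
        crops.append(cv2.resize(f[y0:y1,x0:x1,::-1],(260,260*(y1-y0)//(x1-x0)) if 0 else (260,260),interpolation=cv2.INTER_CUBIC))
    cv2.imwrite(f"pics/crop_{n}.png",np.hstack(crops))
    hsv=cv2.cvtColor(f,cv2.COLOR_RGB2HSV)
    for b in boxes[:2]:
        x0,y0,x1,y1=b
        m=((hsv[y0:y1,x0:x1,1]<70)).astype(np.uint8)
        cs,h=cv2.findContours(m,cv2.RETR_CCOMP,cv2.CHAIN_APPROX_NONE)
        for c,hh in zip(cs,h[0]):
            if len(c)<15: continue
            pts=c.reshape(-1,2)+[x0,y0]
            z=16 if b is boxes[0] else 28
            for zz in (0,z):
                P=onplane(s,pts,zz); print(n,"ring" if z==16 else "collar","hole" if hh[3]>=0 else "outer",len(c),zz,*circ(P), pts.min(0),pts.max(0))
E
```

```text
side ring outer 240 0 [ 582.40774673 -193.41595838] 39.556165226572645 [322 313] [394 364]
side ring outer 240 16 [ 578.5895111  -205.66490022] 38.170695781821415 [322 313] [394 364]
side ring hole 46 0 [ 589.08564226 -185.84913934] 11.900172286843189 [347 326] [368 338]
side ring hole 46 16 [ 585.03351085 -198.36311184] 11.4833643127539 [347 326] [368 338]
side ring outer 69 0 [ 617.90334231 -163.56228376] 28.65235624763615 [382 300] [394 334]
side ring outer 69 16 [ 612.8418602 -176.8568617] 27.648796780403462 [382 300] [394 334]
side collar outer 177 0 [ 433.39779677 -206.64783687] 29.563663740755025 [215 330] [269 384]
side collar outer 177 28 [ 435.84936033 -227.27244501] 27.751576624422103 [215 330] [269 384]
side collar hole 35 0 [ 430.83897842 -208.58887716] 7.849003948497422 [233 353] [247 362]
side collar hole 35 28 [ 433.44738323 -229.09451039] 7.367903938184557 [233 353] [247 362]
scene ring outer 161 0 [ 570.34824355 -212.23167317] 45.480704809159015 [190 195] [228 229]
scene ring outer 161 16 [ 587.74802665 -196.24284995] 44.015342256568594 [190 195] [228 229]
scene collar outer 86 0 [ 413.78623691 -231.75859853] 37.575473293940775 [222 164] [251 186]
scene collar outer 86 28 [ 453.06345093 -202.67715155] 35.456817471429524 [222 164] [251 186]
```

```bash
python3 - <<'E'
from h import *
a=cv2.imread("pics/crop_side.png");b=cv2.imread("pics/crop_scene.png")
cv2.imwrite("pics/crops.png",np.vstack([a,b]))
E
```

```text
(no output)
```

View pics/crops.png

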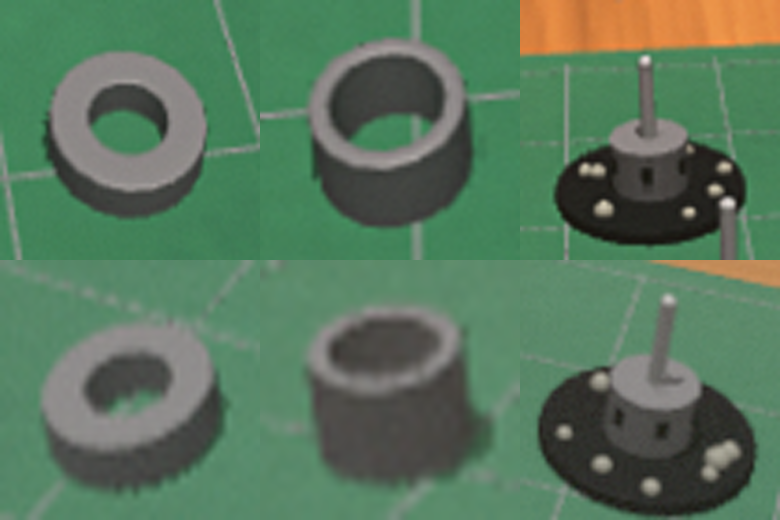

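```bash
cat >> h.py <<'E'
def top(s,box,z,vmin):
    f=s["frame"];x0,y0,x1,y1=box
    hsv=cv2.cvtColor(f,cv2.COLOR_RGB2HSV)[y0:y1,x0:x1]
    m=((hsv[...,1]<45)&(hsv[...,2]>vmin)).astype(np.uint8)
    n,l,st,_=cv2.connectedComponentsWithStats(m); k=1+st[1:,4].argmax()
    m=(l==k).astype(np.uint8)
    c=max(cv2.findContours(m,cv2.RETR_EXTERNAL,cv2.CHAIN_APPROX_NONE)[0],key=len).reshape(-1,2)
    c=cv2.convexHull(c).reshape(-1,2)+[x0,y0]
    return circ(onplane(s,c,z)),c.min(0),c.max(0)
E
python3 - <<'E'
from h import *
S={n:pickle.load(open(f"pics/{n}0.pkl","rb")) for n in("side","scene")}
B={"side":[(325,305,392,362),(218,330,268,385)],"scene":[(188,200,228,228),(224,164,250,186)]}
for n in B:
    for b,z in zip(B[n],(16,28)):
        for v in (95,110,125,): 
            try: print(n,z,v,top(S[n],b,z,v))
            except Exception as e: print(n,v,"none")
# manual centres
print("ring",onplane(S["side"],[(358,330.5)],16),"collar",onplane(S["side"],[(242.5,351.8)],28))
# base black mask
for n,(x0,y0,x1,y1) in (("side",(235,130,305,200)),("scene",(390,190,460,258))):
    f=S[n]["frame"][y0:y1,x0:x1]; m=(f.max(2)<55).astype(np.uint8)
    k,l,st,_=cv2.connectedComponentsWithStats(m); m=(l==1+st[1:,4].argmax()).astype(np.uint8)
    c=max(cv2.findContours(m,0,1)[0],key=len).reshape(-1,2); c=cv2.convexHull(c).reshape(-1,2)
    print(n,"base hull",circ(onplane(S[n],c+[x0,y0],10)),circ(onplane(S[n],c+[x0,y0],5)))
tip={"side":(235+125/260*70,130+58/260*70),"scene":(390+149/260*70,190+38/260*68)}
for n in tip: print(n,"tip",onplane(S[n],[tip[n]],90))
E
```

```text
side 16 95 ((array([ 587.12353073, -193.79710424]), np.float64(29.492514784359432)), array([336, 313]), array([381, 347]))
side 16 110 ((array([ 586.87179082, -193.29510039]), np.float64(29.046654943480924)), array([336, 313]), array([379, 347]))
side 16 125 ((array([ 586.90853704, -193.06221878]), np.float64(28.83617730406695)), array([337, 313]), array([379, 347]))
side 28 95 ((array([ 434.28603205, -214.65514165]), np.float64(23.169173799064477)), array([223, 330]), array([258, 365]))
side 28 110 ((array([ 434.30164784, -214.51719218]), np.float64(23.068751094238124)), array([223, 330]), array([258, 365]))
side 28 125 ((array([ 434.25387654, -214.40345656]), np.float64(23.119119357759836)), array([223, 330]), array([257, 365]))
scene 16 95 ((array([ 586.47269824, -191.51127486]), np.float64(30.389593214786732)), array([192, 202]), array([221, 220]))
scene 16 110 ((array([ 586.11065284, -191.79294844]), np.float64(30.1673944202588)), array([192, 202]), array([221, 220]))
scene 16 125 ((array([ 585.44347137, -192.10862544]), np.float64(29.795595954239666)), array([192, 202]), array(
[... 205 characters left out ...]
883872786984902)), array([227, 165]), array([244, 173]))
scene 28 125 ((array([ 433.50895803, -218.67800593]), np.float64(19.476964887696028)), array([227, 165]), array([244, 172]))
ring [[ 586.80417935 -195.65047746   16.        ]] collar [[ 435.46859702 -220.75103142   28.        ]]
side base hull (array([488.34604344, 219.80202515]), np.float64(56.42395366897631)) (array([488.51335905, 228.33956161]), np.float64(57.055360080945434))
scene base hull (array([494.32706126, 231.0786248 ]), np.float64(55.117509480198834)) (array([487.9967294 , 230.53466587]), np.float64(55.683869014114094))
side tip [[489.37803016 224.57334173  90.        ]]
scene tip [[490.5285912  231.15929999  90.        ]]
```

```bash
python3 -m creep '{"translation": [[-30,-27,0],[-30,-27,0],[-30,-27,0],[-30,-27,0],[-30,-27,0],[-30,-27,0],[-30,-27,0],[-30,-27,0],[-30,-27,0],[-30,-27,0]], "rotation": [[0,0,0],[0,0,0],[0,0,0],[0,0,0],[0,0,0],[0,0,0],[0,0,0],[0,0,0],[0,0,0],[0,0,0]], "claw": [85,85,85,85,85,85,85,85,85,85]}' 40
python3 -m creep '{"translation": [[-30,-27,0],[-30,-27,0],[-30,-27,0],[-30,-27,0],[-30,-27,0],[-30,-27,0],[-30,-27,0],[-30,-27,0],[-30,-27,0],[0,0,0]], "rotation": [[0,0,0],[0,0,0],[0,0,0],[0,0,0],[0,0,0],[0,0,0],[0,0,0],[0,0,0],[0,0,0],[0,0,0]], "claw": [85,85,85,85,85,85,85,85,85,85]}'
```

```text
time: 1.15
tool_pos: [401.4, 193.3, 231.2]
tcp_rot: [180.0, 0.0, 158.2]
ft_force: [0.3, 1.1, 0.5]
finger_gap: 85.1
time: 2.15
tool_pos: [562.2, -135.3, 230.2]
tcp_rot: [-179.9, -0.0, 158.0]
ft_force: [0.2, -0.5, -1.5]
finger_gap: 85.0
```

```bash
cat > w.py <<'E'
import sys
from bench import *
from h import *
s=snapshot("wrist");n=sys.argv[1]; cv2.imwrite(f"pics/{n}.png",s["frame"][:,:,::-1]); pickle.dump(s,open(f"pics/{n}.pkl","wb"))
for P in ((586.5,-193,16),(434.5,-218.5,28),(490,228,90),(490,228,40)): print(P,proj(s,P))
print(sense()["tool_pos"])
E
python3 w.py w1
```

```text
(586.5, -193, 16) [[276.60885794 209.95129065]]
(434.5, -218.5, 28) [[189.36414974  87.4747811 ]]
(490, 228, 90) [[702.33773808 -55.78123961]]
(490, 228, 40) [[650.19648287 -36.72237354]]
[ 561.51012891 -133.16052153  230.21248372]
```

View pics/w1.png

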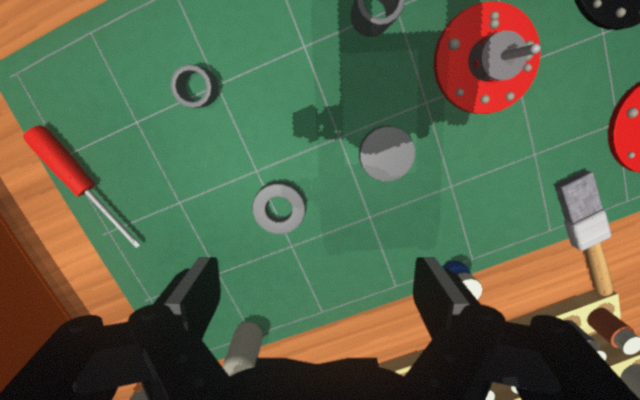

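```bash
python3 - <<'E'
from h import *
s=pickle.load(open("pics/w1.pkl","rb"))
print(top(s,(245,175,315,240),16,95)); print(top(s,(165,60,225,115),28,110))
E
```

```text
((array([ 586.23351812, -191.0507487 ]), np.float64(29.21668135627229)), array([253, 184]), array([304, 233]))
((array([ 433.81835983, -217.7913629 ]), np.float64(20.364370881012825)), array([171,  65]), array([210, 107]))
```

```bash
python3 -m creep '{"translation": [[-15.2,-15.8,30],[-15.2,-15.8,30],[-15.3,-15.7,30],[0,0,40],[0,0,30],[0,0,20],[0,0,0],[0,0,0],[0,0,0]], "rotation": [[0,0,0],[0,0,0],[0,0,0],[0,0,0],[0,0,0],[0,0,0],[0,0,0],[0,0,0],[0,0,0]], "claw": [85,85,85,85,85,85,85,85,85]}'; python3 w.py w2
```

```text
time: 3.1
tool_pos: [587.7, -192.0, 53.5]
tcp_rot: [-180.0, 0.2, 158.2]
ft_force: [-0.7, -0.1, -0.3]
finger_gap: 85.0
(586.5, -193, 16) [[313.2330156  232.39851989]]
(434.5, -218.5, 28) [[133.34048091 -31.36011106]]
(490, 228, 90) [[-4776.77220203  3018.63365362]]
(490, 228, 40) [[447.88199263 121.75236886]]
[ 587.82296735 -192.17945058   53.69130466]
```

View pics/w2.png

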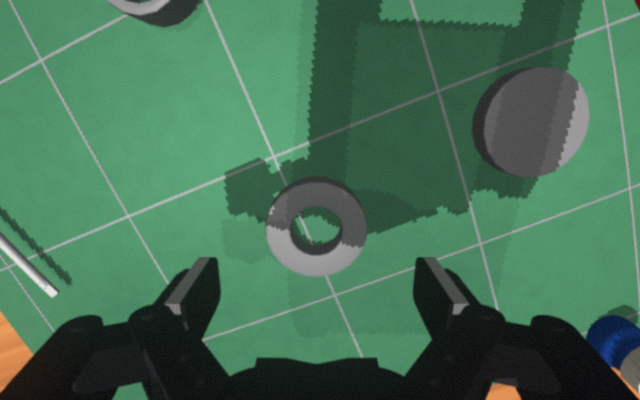

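Ring is centred between the fingers at (316,228), its hole visible. Down and grip.

```bash
python3 -m creep '{"translation": [[0,0,20],[0,0,18],[0,0,10],[0,0,0],[0,0,0],[0,0,0],[0,0,0],[0,0,0],[0,0,0]], "rotation": [[0,0,0],[0,0,0],[0,0,0],[0,0,0],[0,0,0],[0,0,0],[0,0,0],[0,0,0],[0,0,0]], "claw": [85,85,85,85,50,50,50,50,50]}' 40; python3 w.py w3
```

```text
time: 4.05
tool_pos: [587.7, -192.5, 5.5]
tcp_rot: [-180.0, 0.2, 158.2]
ft_force: [-2.4, 1.0, 5.5]
finger_gap: 57.5
(586.5, -193, 16) [[313.39100125 273.64731954]]
(434.5, -218.5, 28) [[ 58.82616835 -83.68749383]]
(490, 228, 90) [[-6468051.35619153  3327807.32075389]]
(490, 228, 40) [[-4141.41494685  2676.76195454]]
[ 587.6769127 -192.4927478    5.5389461]
```

View pics/w3.png

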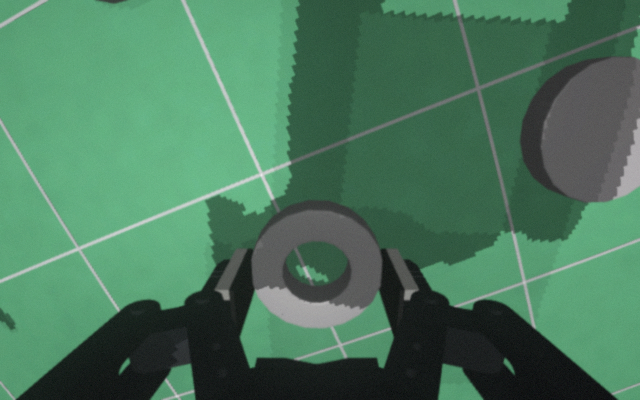

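```bash
python3 -m creep '{"translation": [[0,0,0],[0,0,0]], "rotation": [[0,0,0],[0,0,0]], "claw": [50,50]}' 40; python3 - <<'E'
from bench import *
from h import *
print(sense()["wrist_torque"],sense()["ft_force"])
s=pickle.load(open("pics/w3.pkl","rb"))
cv2.imwrite("pics/w3c.png",cv2.resize(s["frame"][190:340,190:440,::-1],None,fx=3,fy=3,interpolation=cv2.INTER_CUBIC))
for n,b in(("side",(300,260,420,380)),("scene",(150,140,270,240))):
    s=snapshot(n);x0,y0,x1,y1=b;cv2.imwrite(f"pics/{n}1.png",cv2.resize(s["frame"][y0:y1,x0:x1,::-1],None,fx=4,fy=4))
E
```

```text
time: 4.3
tool_pos: [587.7, -192.5, 5.5]
tcp_rot: [-180.0, 0.2, 158.2]
ft_force: [-1.8, -0.2, 5.7]
finger_gap: 57.1
[ 0.12392844  0.2702871  -0.00908575] [-1.81802373 -0.17700079  5.6944717 ]
```

View pics/side1.png

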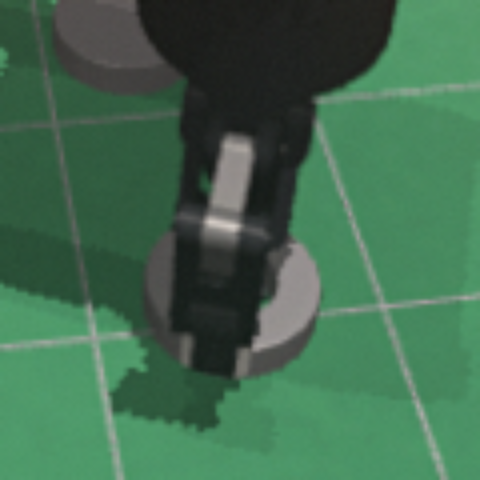

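View pics/scene1.png

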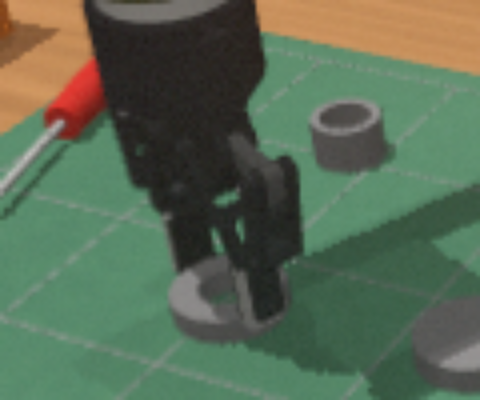

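View pics/w3c.png

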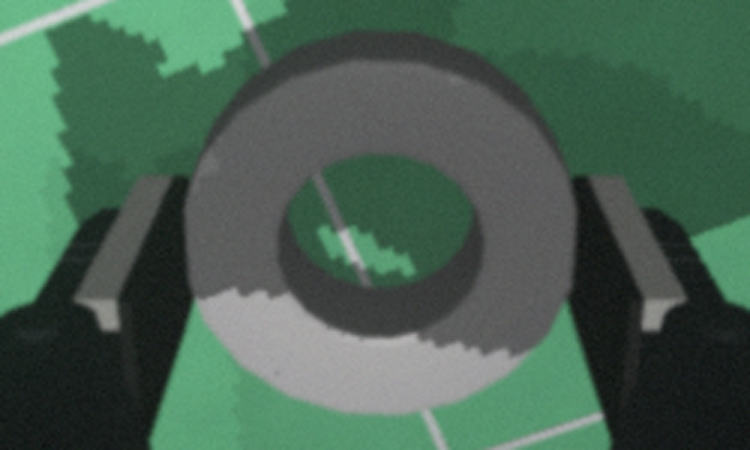

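The ring is held between the pads (wrist crop, ring centre about (316,266)); fingertips are near its underside. Lifting and carrying.

```bash
python3 -m creep '{"translation": [[0,0,-15],[0,0,-30],[0,0,-40],[0,0,-40],[0,0,-25],[20,28,0],[22,32,0],[22,32,0],[22,32,0],[22,32,0]], "rotation": [[0,0,0],[0,0,0],[0,0,0],[0,0,0],[0,0,0],[0,0,0],[0,0,0],[0,0,0],[0,0,0],[0,0,0]], "claw": [50,50,50,50,50,50,50,50,50,50]}' 40;  python3 -m creep '{"translation": [[22,32,0],[22,32,0],[22,32,0],[22,32,0],[22,32,0],[17,24,0],[10,14,0],[0,0,0],[0,0,0],[0,0,0]], "rotation": [[0,0,0],[0,0,0],[0,0,0],[0,0,0],[0,0,0],[0,0,0],[0,0,0],[0,0,0],[0,0,0],[0,0,0]], "claw": [50,50,50,50,50,50,50,50,50,50]}'; python3 w.py w4
```

```text
time: 5.4
tool_pos: [544.0, -5.7, 155.2]
tcp_rot: [180.0, 0.1, 158.2]
ft_force: [-0.0, 0.0, 0.1]
finger_gap: 57.4
time: 6.4
tool_pos: [490.9, 226.9, 154.0]
tcp_rot: [180.0, 0.0, 158.1]
ft_force: [0.5, -1.0, -0.6]
finger_gap: 57.2
(586.5, -193, 16) [[  9.87593071 394.98301064]]
(434.5, -218.5, 28) [[-102.33399729  299.27800924]]
(490, 228, 90) [[316.61208439 216.2754794 ]]
(490, 228, 40) [[316.49910774 195.19263345]]
[490.89381962 226.77649837 153.75064829]
```

View pics/w4.png

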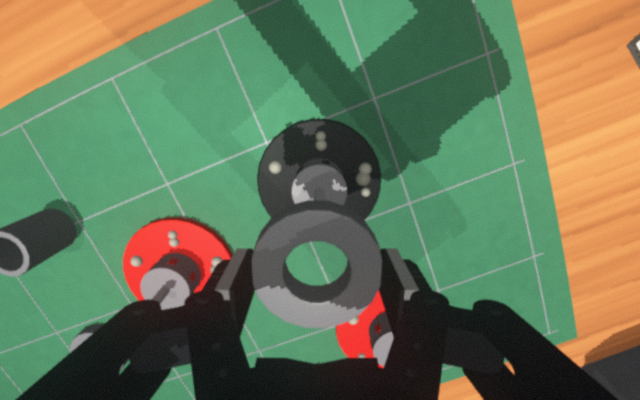

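```bash
python3 - <<'E'
from bench import *
from h import *
s=pickle.load(open("pics/w4.pkl","rb"));f=s["frame"]
m=(f[100:206,240:400].max(2)<70).astype(np.uint8)
hsv=cv2.cvtColor(f,cv2.COLOR_RGB2HSV)[100:206,240:400]
m=(~((hsv[...,0]>55)&(hsv[...,0]<95)&(hsv[...,1]>70))).astype(np.uint8)
k,l,st,_=cv2.connectedComponentsWithStats(m); m=(l==1+st[1:,4].argmax()).astype(np.uint8)
c=max(cv2.findContours(m,0,1)[0],key=len).reshape(-1,2)+[240,100]
c=c[(c[:,1]<200)]; c=cv2.convexHull(c).reshape(-1,2); c=c[c[:,1]<195]
print(c.min(0),c.max(0),circ(onplane(s,c,10)),circ(onplane(s,c,5)))
for n,b in(("side",(200,80,360,200)),("scene",(350,130,510,250))):
    q=snapshot(n);x0,y0,x1,y1=b;cv2.imwrite(f"pics/{n}2.png",cv2.resize(q["frame"][y0:y1,x0:x1,::-1],None,fx=4,fy=4,interpolation=cv2.INTER_CUBIC))
# bolt axis candidates in the first pictures: tip and foot by two-view triangulation
S=[pickle.load(open(f"pics/{n}0.pkl","rb")) for n in("side","scene")]
def tri(a,b):
    A=[];B=[]
    for q,uv in zip(S,(a,b)):
        o,d=ray(q,[uv]);d=d[0]/np.linalg.norm(d[0]);M=np.eye(3)-np.outer(d,d);A.append(M);B.append(M@o)
    return np.linalg.lstsq(np.vstack(A),np.hstack(B),rcond=None)[0]
print("tip",tri((268.7,145.6),(430.1,199.9)))
for xy in ((490,228),(489,225),(490,231)):
    print(xy,[np.round(proj(q,[(*xy,90),(*xy,40)]),1).tolist() for q in S])
E
```

```text
[240 100] [399 176] (array([466.43983157, 238.52520579]), np.float64(69.18799022597486)) (array([467.21886061, 238.23732039]), np.float64(70.39635435339599))
tip [489.08089234 230.59407214  88.05719901]
(490, 228) [[[268.9, 144.9], [269.9, 166.4]], [[428.4, 199.4], [424.5, 221.7]]]
(489, 225) [[[268.5, 145.5], [269.4, 167.1]], [[426.8, 198.8], [423.0, 221.0]]]
(490, 231) [[[268.8, 144.2], [269.8, 165.8]], [[430.1, 199.8], [426.2, 222.1]]]
```

View pics/side2.png

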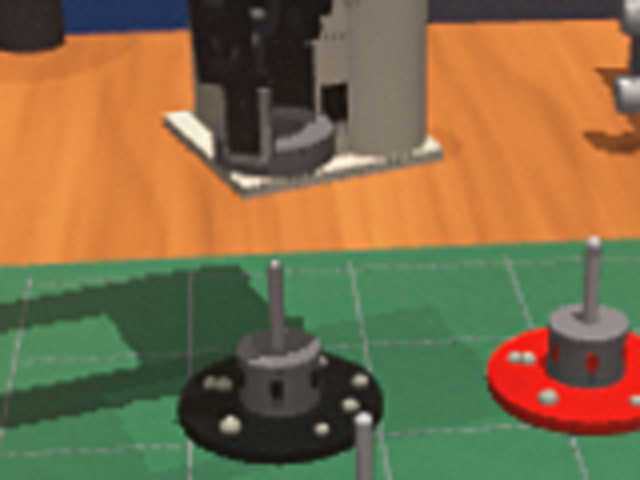

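View pics/scene2.png

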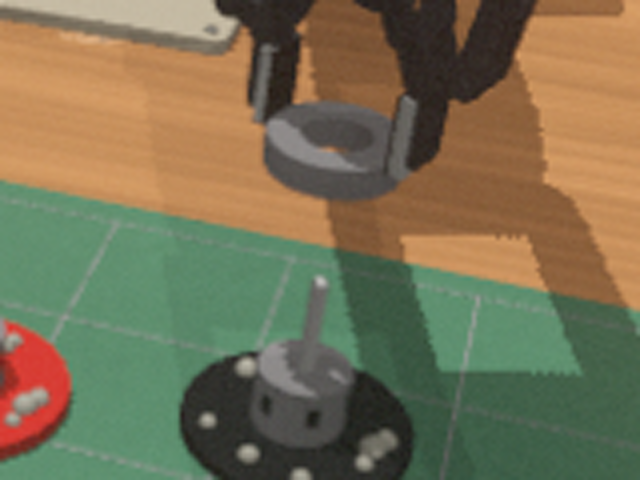

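Wrist: base plate spans cols 258–381 (centre ~319.5), about 3 px right of prediction. With the scene view's tip at (430,200), the bolt is at ≈(490,230.5). Correcting about 3 mm and lowering until the tip enters the hole.

```bash
python3 -m creep '{"translation": [[0.8,3.1,0],[0,0,15],[0,0,20],[0,0,18],[0,0,10],[0,0,0],[0,0,0]], "rotation": [[0,0,0],[0,0,0],[0,0,0],[0,0,0],[0,0,0],[0,0,0],[0,0,0]], "claw": [50,50,50,50,50,50,50]}' 40; python3 w.py w5;python3 - <<'E'
from bench import *
from h import *
for n,b in(("side",(200,80,360,200)),("scene",(350,130,510,250))):
    q=snapshot(n);x0,y0,x1,y1=b;cv2.imwrite(f"pics/{n}3.png",cv2.resize(q["frame"][y0:y1,x0:x1,::-1],None,fx=4,fy=4,interpolation=cv2.INTER_CUBIC))
E
```

```text
time: 7.25
tool_pos: [490.9, 230.9, 90.3]
tcp_rot: [-180.0, -0.0, 158.2]
ft_force: [-0.5, -0.3, 0.3]
finger_gap: 57.5
(586.5, -193, 16) [[-40.72455369 444.48923195]]
(434.5, -218.5, 28) [[-170.16919246  336.17186613]]
(490, 228, 90) [[309.13028811 264.48468993]]
(490, 228, 40) [[310.75111451 226.16643353]]
[491.37781822 231.07619521  90.97054244]
```

View pics/w5.png

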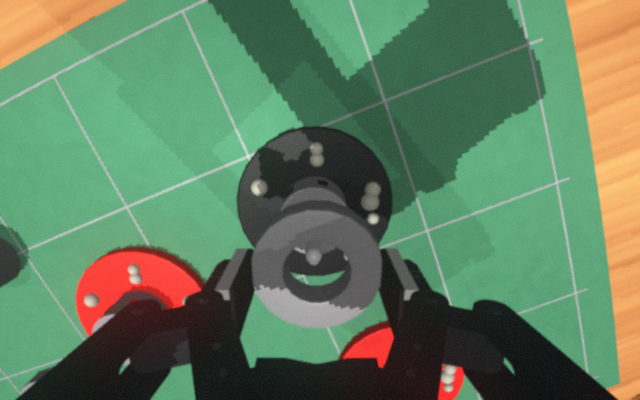

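View pics/side3.png

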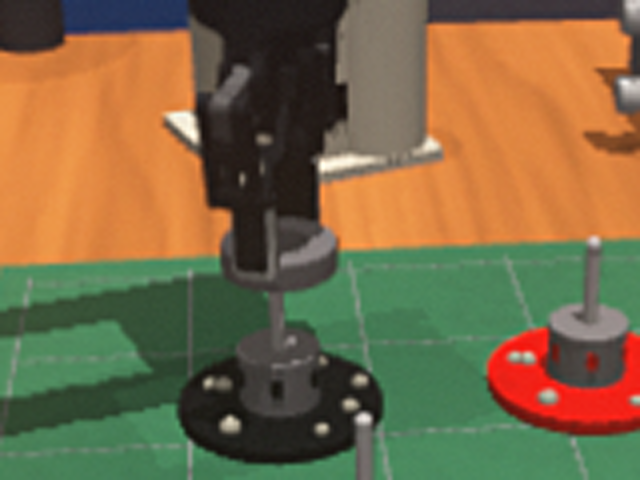

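View pics/scene3.png

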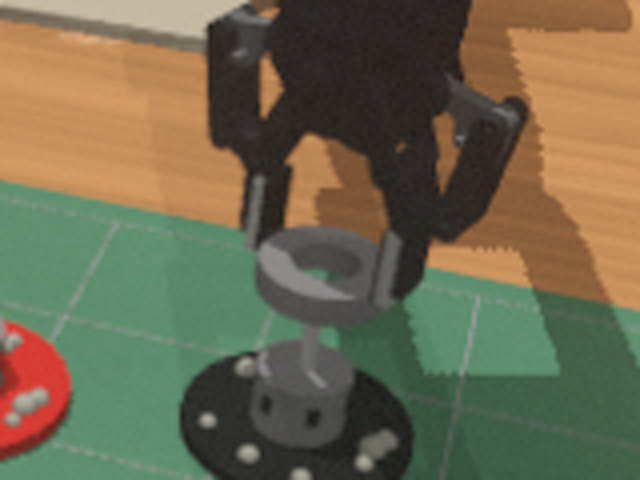

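Tip is visible inside the hole at (313,257). Measuring both in this view.

```bash
python3 - <<'E'
from h import *
s=pickle.load(open("pics/w5.pkl","rb"))
print("tip",onplane(s,[(313.5,257)],88.5))
for v in (60,75,90): print(top(s,(250,205,382,330),101,v))
cv2.imwrite("pics/w5c.png",cv2.resize(s["frame"][200:335,240:390,::-1],None,fx=4,fy=4,interpolation=cv2.INTER_CUBIC))
s3=pickle.load(open("pics/w4.pkl","rb")); print(top(s3,(250,205,382,330),164.5,75))
E
```

```text
tip [[487.83532708 231.09126164  88.5       ]]
((array([486.80193099, 231.68530403]), np.float64(31.0635811189407)), array([250, 205]), array([381, 329]))
((array([489.48751708, 231.81635462]), np.float64(29.258814883237857)), array([252, 209]), array([381, 329]))
((array([489.68288137, 231.88363264]), np.float64(29.09449849712199)), array([253, 210]), array([381, 329]))
((array([489.8219445 , 227.80259065]), np.float64(29.200286963593392)), array([252, 210]), array([380, 329]))
```

View pics/w5c.png

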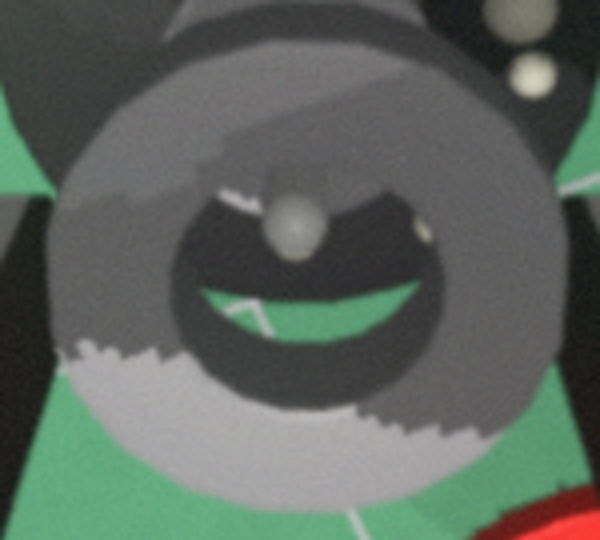

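```bash
python3 -m creep '{"translation": [[1.4,-1.4,10],[0,0,12],[0,0,12],[0,0,8],[0,0,2],[0,0,0],[0,0,0]], "rotation": [[0,0,0],[0,0,0],[0,0,0],[0,0,0],[0,0,0],[0,0,0],[0,0,0]], "claw": [50,50,50,50,50,50,50]}' 40
python3 - <<'E'
from bench import *
from h import *
print(sense()["tool_pos"],sense()["ft_force"])
I=[]
for n,b in(("side",(220,100,320,200)),("scene",(375,150,475,250))):
    q=snapshot(n);x0,y0,x1,y1=b;I.append(cv2.resize(q["frame"][y0:y1,x0:x1,::-1],None,fx=4,fy=4,interpolation=cv2.INTER_CUBIC))
cv2.imwrite("pics/b4.png",np.hstack(I))
E
```

```text
time: 8.1
tool_pos: [488.8, 230.1, 45.7]
tcp_rot: [-180.0, -0.0, 158.2]
ft_force: [1.4, 0.7, -0.2]
finger_gap: 57.3
[488.84865146 230.07207863  45.70099503] [ 1.40340379  0.6524002  -0.1761403 ]
```

View pics/b4.png

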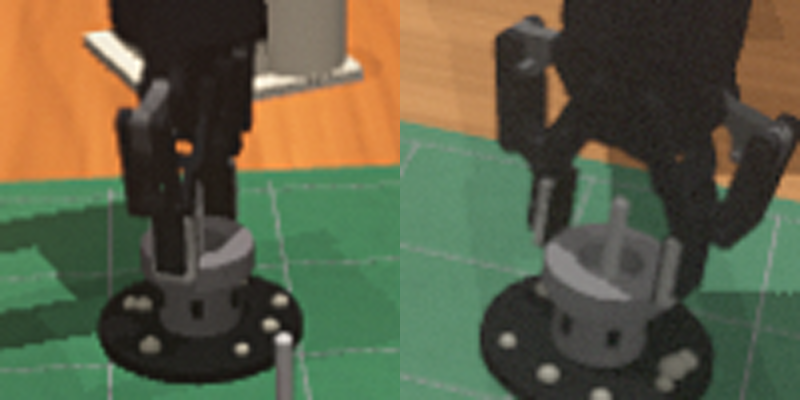

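Ring is around the bolt, at or just above the drum top. One more small press, then release.

```bash
python3 -m creep '{"translation": [[0,0,1.5],[0,0,0],[0,0,0],[0,0,0],[0,0,0],[0,0,0]], "rotation": [[0,0,0],[0,0,0],[0,0,0],[0,0,0],[0,0,0],[0,0,0]], "claw": [50,50,66,76,80,80]}' 40
python3 -m creep '{"translation": [[0,0,-10],[0,0,-25],[0,0,-35],[0,0,-40],[0,0,-20],[0,0,0]], "rotation": [[0,0,0],[0,0,0],[0,0,0],[0,0,0],[0,0,0],[0,0,0]], "claw": [80,80,80,80,80,80]}' 40
python3 - <<'E'
from bench import *
from h import *
I=[]
for n,b in(("side",(220,100,320,200)),("scene",(375,150,475,250))):
    q=snapshot(n);x0,y0,x1,y1=b;I.append(cv2.resize(q["frame"][y0:y1,x0:x1,::-1],None,fx=4,fy=4,interpolation=cv2.INTER_CUBIC))
    try: print(n,top(q,(248,140,292,180) if n=="side" else (400,200,450,250),56,100))
    except Exception as e: print(e)
cv2.imwrite("pics/b5.png",np.hstack(I))
E
python3 w.py w6
```

```text
time: 8.8
tool_pos: [489.0, 230.1, 44.6]
tcp_rot: [-180.0, -0.0, 158.2]
ft_force: [-0.1, 0.1, -0.2]
finger_gap: 79.9
time: 9.4
tool_pos: [491.6, 231.1, 180.2]
tcp_rot: [179.7, 0.4, 158.2]
ft_force: [0.1, 1.4, -0.8]
finger_gap: 79.9
side ((array([483.23599319, 249.85629483]), np.float64(47.09829093729279)), array([259, 145]), array([283, 166]))
scene ((array([481.2851555 , 229.91663305]), np.float64(34.50317935935493)), array([411, 200]), array([442, 225]))
(586.5, -193, 16) [[ 22.21553447 382.46969081]]
(434.5, -218.5, 28) [[-83.71719026 290.70757691]]
(490, 228, 90) [[312.99485746 209.68841442]]
(490, 228, 40) [[313.44878026 191.25258651]]
[488.5869783  229.97023613 174.19104466]
```

View pics/b5.png

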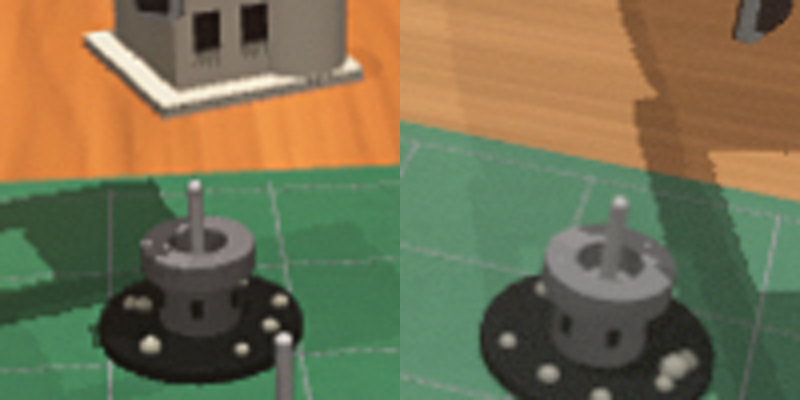

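View pics/w6.png

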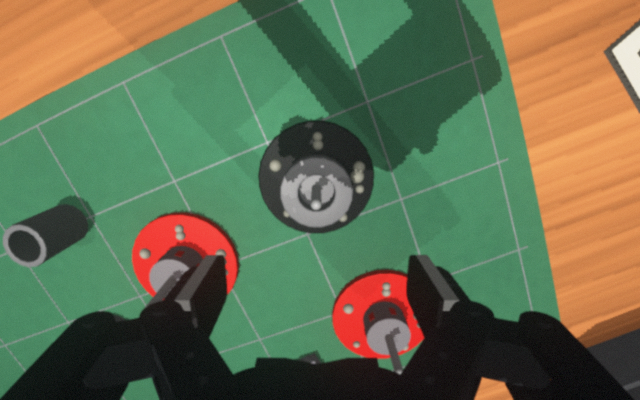

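Ring is flat on the drum with the bolt through it: wrist ring centre ≈(316,191), tip (316,207). A quick numeric check, then off to the collar.

```bash
python3 - <<'E'
from h import *
s=pickle.load(open("pics/w6.pkl","rb"))
for v in (100,120): print(top(s,(275,150,358,230),56,v))
print("tip",onplane(s,[(316,206)],88.5))
from bench import *; q=sense(); p=q["tool_pos"]; print(p)
R=cv2.Rodrigues(np.zeros(3))[0]
y=np.radians(158.18);tx=np.array([np.cos(y),np.sin(y)]);ty=np.array([np.sin(y),-np.cos(y)])
d=np.array([434.2,-218.2])-p[:2]; print(d@tx,d@ty)
E
```

```text
((array([489.81112646, 230.1344356 ]), np.float64(29.804543229034955)), array([280, 159]), array([352, 226]))
((array([491.74487343, 229.35178635]), np.float64(27.844080765679678)), array([281, 173]), array([351, 226]))
tip [[488.67666319 230.85269496  88.5       ]]
[488.5869783  229.97023613 174.19104466]
-116.09076843469681 -436.2767899499746
```

```bash
python3 -m creep '{"translation": [[-9.5,-36,0],[-9.5,-36,0],[-9.5,-36,0],[-9.5,-36,0],[-9.5,-36,0],[-9.5,-36,0],[-9.5,-36,0],[-9.5,-36,0],[-9.5,-36,0],[-9.5,-36,0]], "rotation": [[0,0,0],[0,0,0],[0,0,0],[0,0,0],[0,0,0],[0,0,0],[0,0,0],[0,0,0],[0,0,0],[0,0,0]], "claw": [80,80,80,80,80,80,80,80,80,80]}' 40
python3 -m creep '{"translation": [[-9,-34,0],[-7,-26,15],[-5,-16,25],[0,0,30],[0,0,20],[0,0,10],[0,0,0],[0,0,0]], "rotation": [[0,0,0],[0,0,0],[0,0,0],[0,0,0],[0,0,0],[0,0,0],[0,0,0],[0,0,0]], "claw": [80,80,80,80,80,80,80,80]}' 40
python3 w.py w7; python3 - <<'E'
from h import *
s=pickle.load(open("pics/w7.pkl","rb"))
for v in (70,90,110): print(top(s,(240,180,390,320),28,v))
E
```

```text
time: 10.55
tool_pos: [441.9, -140.4, 173.0]
tcp_rot: [180.0, -0.2, 158.2]
ft_force: [0.8, -0.2, 0.3]
finger_gap: 80.4
time: 11.35
tool_pos: [434.8, -217.6, 75.0]
tcp_rot: [180.0, -0.0, 158.2]
ft_force: [-0.3, 0.3, 1.2]
finger_gap: 79.9
(586.5, -193, 16) [[419.00701227 381.32193445]]
(434.5, -218.5, 28) [[314.11484285 227.78479765]]
(490, 228, 90) [[554.62981861 158.60089471]]
(490, 228, 40) [[862.6405993   86.98576866]]
[ 435.31537352 -217.9498258    75.7515512 ]
((array([ 466.5854295 , -229.12811754]), np.float64(53.32269737779442)), array([240, 193]), array([387, 319]))
((array([ 439.36359211, -235.01029507]), np.float64(26.11080719601814)), array([240, 219]), array([345, 255]))
((array([ 439.71292705, -235.12916832]), np.float64(26.038378808378354)), array([240, 220]), array([345, 255]))
```

View pics/w7.png

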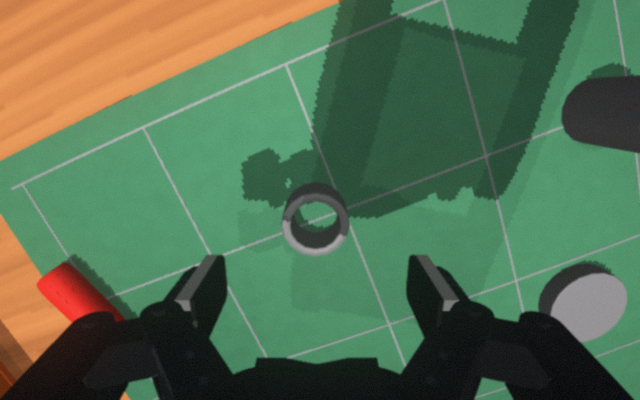

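```bash
python3 - <<'E'
from h import *
s=pickle.load(open("pics/w7.pkl","rb"))
f=s["frame"];cv2.imwrite("pics/w7c.png",cv2.resize(f[170:270,260:370,::-1],None,fx=5,fy=5,interpolation=cv2.INTER_CUBIC))
print(onplane(s,[(315.5,222.5),(315.5,225)],28))
E
```

```text
[[ 431.6477298  -216.44953835   28.        ]
 [ 433.14083099 -217.04983775   28.        ]]
```

View pics/w7c.png

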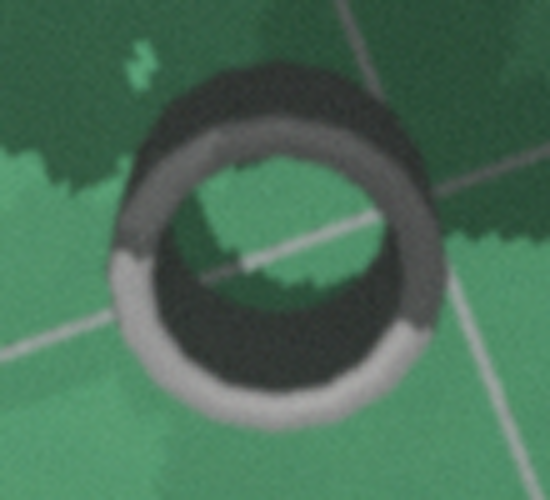

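Collar rim centre is at (315.3,224.7), the short one with a hole, standing alone. Shift 2.4 mm along tool x, descend, grip.

```bash
python3 -m creep '{"translation": [[2.4,0,20],[0,0,25],[0,0,15],[0,0,7],[0,0,0],[0,0,0],[0,0,0],[0,0,0],[0,0,0],[0,0,0]], "rotation": [[0,0,0],[0,0,0],[0,0,0],[0,0,0],[0,0,0],[0,0,0],[0,0,0],[0,0,0],[0,0,0],[0,0,0]], "claw": [80,80,80,80,80,32,32,32,32,32]}' 40
python3 w.py w8
```

```text
time: 12.4
tool_pos: [433.4, -217.4, 9.4]
tcp_rot: [-180.0, 0.1, 158.2]
ft_force: [-1.4, 2.6, 6.9]
finger_gap: 41.0
(586.5, -193, 16) [[449.88894731 468.51574324]]
(434.5, -218.5, 28) [[313.98704906 288.12112658]]
(490, 228, 90) [[-9818.18949562  1482.91164671]]
(490, 228, 40) [[174.44325741 222.68327475]]
[ 433.46211457 -217.45506998    9.3721162 ]
```

View pics/w8.png

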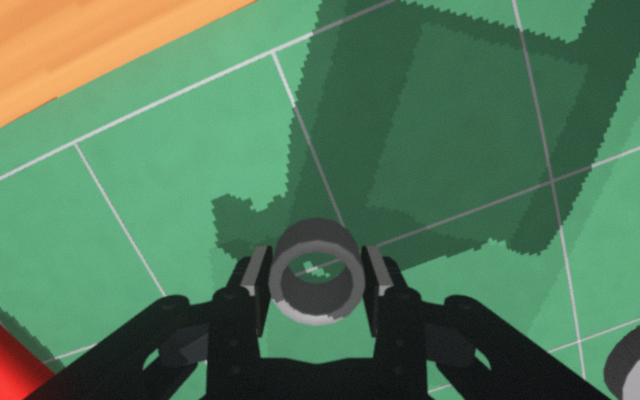

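```bash
python3 -m creep '{"translation": [[0,0,-15],[0,0,-30],[0,0,-40],[0,0,-40],[0,0,-25],[8,30,0],[9.5,36,0],[9.5,36,0],[9.5,36,0],[9.5,36,0]], "rotation": [[0,0,0],[0,0,0],[0,0,0],[0,0,0],[0,0,0],[0,0,0],[0,0,0],[0,0,0],[0,0,0],[0,0,0]], "claw": [32,32,32,32,32,32,32,32,32,32]}' 40;  python3 -m creep '{"translation": [[9.5,36,0],[9.5,36,0],[9.5,36,0],[9.5,36,0],[9.5,36,0],[9.5,36,0],[7,26.5,0],[5,20,0],[0,0,0],[0,0,0]], "rotation": [[0,0,0],[0,0,0],[0,0,0],[0,0,0],[0,0,0],[0,0,0],[0,0,0],[0,0,0],[0,0,0],[0,0,0]], "claw": [32,32,32,32,32,32,32,32,32,32]}'; python3 -m creep '{"translation": [[0,0,15],[0,0,20],[0,0,10],[0,0,5],[0,0,0],[0,0,0]], "rotation": [[0,0,0],[0,0,0],[0,0,0],[0,0,0],[0,0,0],[0,0,0]], "claw": [32,32,32,32,32,32]}'; python3 w.py w9
python3 - <<'E'
from bench import *
from h import *
I=[]
for n,b in(("side",(220,100,320,200)),("scene",(375,150,475,250))):
    q=snapshot(n);x0,y0,x1,y1=b;I.append(cv2.resize(q["frame"][y0:y1,x0:x1,::-1],None,fx=4,fy=4,interpolation=cv2.INTER_CUBIC))
cv2.imwrite("pics/b9.png",np.hstack(I))
E
```

```text
time: 13.45
tool_pos: [454.6, -36.9, 158.6]
tcp_rot: [180.0, 0.1, 158.2]
ft_force: [0.6, 0.1, -0.5]
finger_gap: 41.0
time: 14.45
tool_pos: [487.8, 231.1, 158.0]
tcp_rot: [-180.0, 0.0, 158.2]
ft_force: [-0.1, -0.4, 0.4]
finger_gap: 40.8
time: 15.05
tool_pos: [488.3, 231.0, 108.3]
tcp_rot: [180.0, 0.0, 158.2]
ft_force: [-0.0, 1.2, 1.3]
finger_gap: 40.7
(586.5, -193, 16) [[-24.61103375 431.33544572]]
(434.5, -218.5, 28) [[-149.57867125  327.73734823]]
(490, 228, 90) [[311.46038115 252.42482624]]
(490, 228, 40) [[312.40816237 219.67524615]]
[488.55559144 231.16569266 108.67535021]
```

View pics/w9.png

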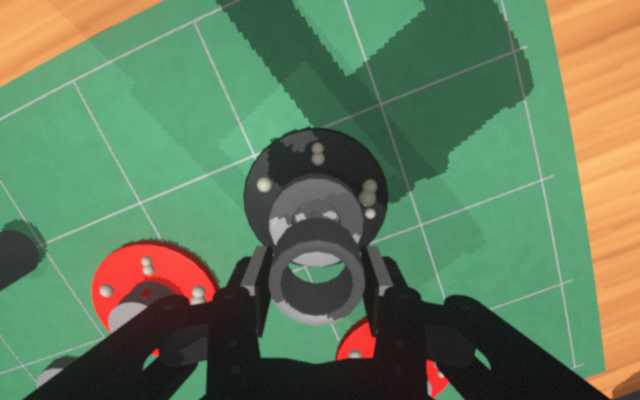

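View pics/b9.png

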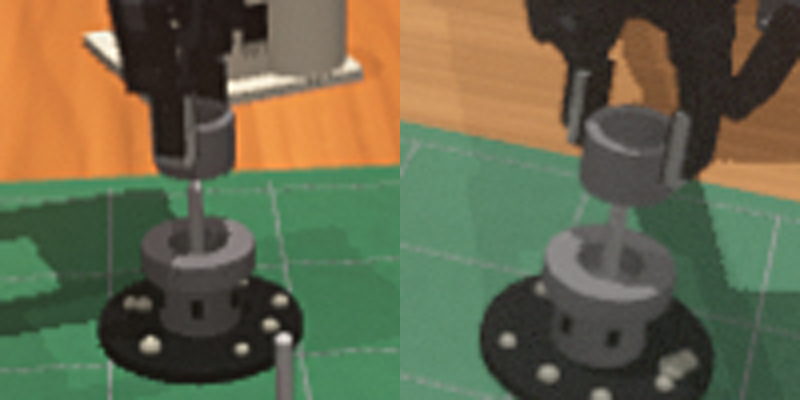

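```bash
python3 -m creep '{"translation": [[0,0,8],[0,0,10],[0,0,8],[0,0,4],[0,0,0],[0,0,0]], "rotation": [[0,0,0],[0,0,0],[0,0,0],[0,0,0],[0,0,0],[0,0,0]], "claw": [32,32,32,32,32,32]}'; python3 w.py w10
python3 - <<'E'
from h import *
s=pickle.load(open("pics/w10.pkl","rb"))
cv2.imwrite("pics/w10c.png",cv2.resize(s["frame"][200:340,230:400,::-1],None,fx=4,fy=4,interpolation=cv2.INTER_CUBIC))
E
```

```text
time: 15.8
tool_pos: [487.9, 231.1, 77.7]
tcp_rot: [-180.0, -0.0, 158.2]
ft_force: [-0.5, 0.7, 0.2]
finger_gap: 40.8
(586.5, -193, 16) [[-49.46404352 457.6235794 ]]
(434.5, -218.5, 28) [[-181.41475734  346.83795825]]
(490, 228, 90) [[310.69767533 283.82303719]]
(490, 228, 40) [[312.0262233  238.62589094]]
[488.10663646 231.19154404  77.99553928]
```

View pics/w10c.png

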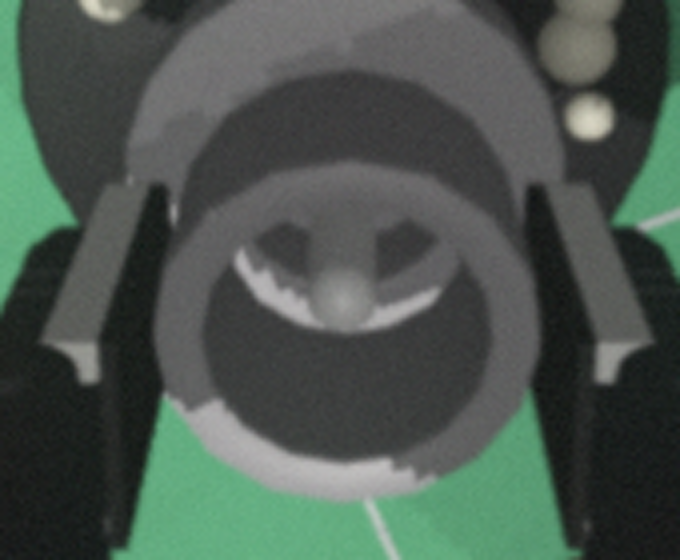

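Bolt tip is well inside the collar's hole (crop (343,300), hole centre ≈(350,330)). Lowering to seat.

```bash
python3 -m creep '{"translation": [[0,0,5],[0,0,5],[0,0,1.5],[0,0,1],[0,0,0],[0,0,0]], "rotation": [[0,0,0],[0,0,0],[0,0,0],[0,0,0],[0,0,0],[0,0,0]], "claw": [32,32,32,32,32,32]}'
python3 - <<'E'
from bench import *
from h import *
print(sense()["tool_pos"],sense()["ft_force"])
I=[]
for n,b in(("side",(220,100,320,200)),("scene",(375,150,475,250))):
    q=snapshot(n);x0,y0,x1,y1=b;I.append(cv2.resize(q["frame"][y0:y1,x0:x1,::-1],None,fx=4,fy=4,interpolation=cv2.INTER_CUBIC))
cv2.imwrite("pics/b10.png",np.hstack(I))
E
```

```text
time: 16.45
tool_pos: [488.0, 231.2, 65.4]
tcp_rot: [180.0, 0.0, 158.2]
ft_force: [-1.1, -0.9, 1.3]
finger_gap: 40.7
[487.98325708 231.16337056  65.43838725] [-1.11761077 -0.85802882  1.3036262 ]
```

View pics/b10.png

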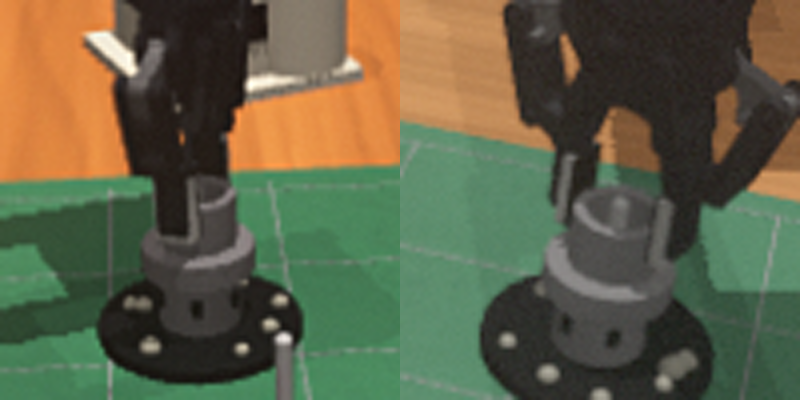

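Collar is down on the ring around the bolt. Release and retreat.

```bash
python3 -m creep '{"translation": [[0,0,0.5],[0,0,0],[0,0,0],[0,0,0],[0,0,0],[0,0,0],[0,0,-10],[0,0,-25],[0,0,-40],[0,0,-40]], "rotation": [[0,0,0],[0,0,0],[0,0,0],[0,0,0],[0,0,0],[0,0,0],[0,0,0],[0,0,0],[0,0,0],[0,0,0]], "claw": [32,48,58,68,75,75,75,75,75,75]}'
python3 -m creep '{"translation": [[0,0,-10],[0,0,0],[0,0,0],[0,0,0]], "rotation": [[0,0,0],[0,0,0],[0,0,0],[0,0,0]], "claw": [75,75,75,75]}'
python3 w.py w11
python3 - <<'E'
from bench import *
from h import *
I=[]
for n,b in(("side",(220,100,320,200)),("scene",(375,150,475,250))):
    q=snapshot(n);x0,y0,x1,y1=b;I.append(cv2.resize(q["frame"][y0:y1,x0:x1,::-1],None,fx=4,fy=4,interpolation=cv2.INTER_CUBIC))
    print(n,np.round(proj(q,[(488.5,231,84),(488.5,231,56),(488.5,231,90)]),1).tolist())
cv2.imwrite("pics/b11.png",np.hstack(I))
E
```

```text
time: 17.55
tool_pos: [487.3, 230.9, 181.2]
tcp_rot: [-180.0, -0.0, 158.2]
ft_force: [0.3, 0.1, 0.1]
finger_gap: 74.8
time: 17.95
tool_pos: [486.8, 230.7, 187.7]
tcp_rot: [-179.9, -0.1, 158.2]
ft_force: [1.5, -0.0, -0.2]
finger_gap: 75.2
(586.5, -193, 16) [[ 31.30661898 376.96580458]]
(434.5, -218.5, 28) [[-70.44380962 287.2320828 ]]
(490, 228, 90) [[314.29483927 208.27788162]]
(490, 228, 40) [[314.70450862 191.02793864]]
[486.74938381 230.68775638 187.63511073]
side [[268.2, 146.9], [268.8, 159.1], [268.1, 144.3]]
scene [[429.7, 202.1], [427.5, 214.7], [430.2, 199.3]]
```

View pics/b11.png

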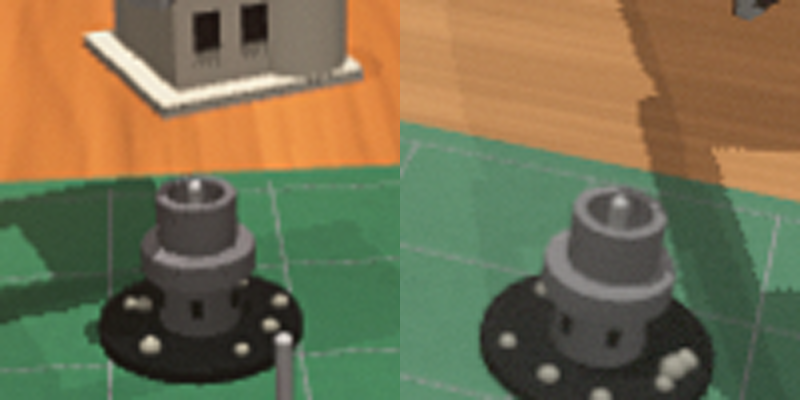

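View pics/w11.png

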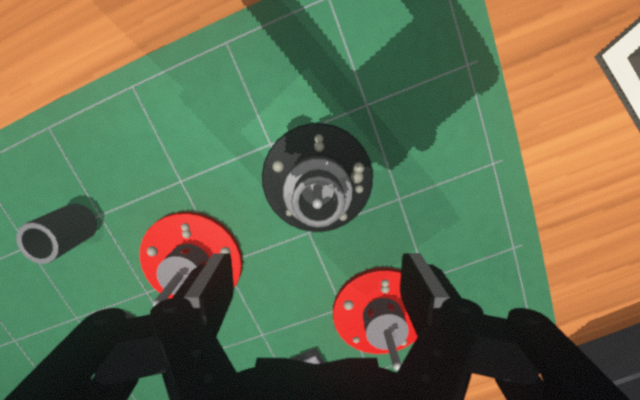

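Side crop rim is at (196,193) and scene crop rim at (619,210), both level with the bolt tip centred inside. The wrist view shows the tip (316,204) inside the collar rim. The stack is complete and the gripper is clear.

```bash
python3 -c "
from bench import *
hand_in()
print(sense()['time'],sense()['qd'].round(2))"
```

```text
the job is handed in; nothing more can be done
the job is handed in; nothing more can be done
```

The wide ring is on the drum and the short collar is on top of it, both threaded on the bolt of the black base. The job is handed in; the robot's clock read about 18 s of the 51 s allowed.

- **Ring:** after release, the wrist camera put its centre at about (490, 230) mm and the bolt at about (488.7, 231) mm, so it is off by 1–2 mm.
- **Collar:** in all three final views its rim is level, with the bolt tip near the middle of the hole. I checked this by eye and did not measure its final centre.
- **Gripper:** it was open and clear, with the fingertips at about 188 mm. The force readings I saw at the end of each move stayed below about 8 N.

**Checks that disagreed:**
- Early estimates of the bolt's position differed by up to about 7 mm between cameras. I settled it by looking at the bolt tip through the ring's hole before lowering.
- One automatic fit of the ring after placing (side and scene cameras) and one of the collar before gripping (wrist camera) picked up nearby shapes. I discarded both and used the wrist view instead.
- The finger opening read 57 mm on the 60 mm ring, but the pictures showed a good grip.

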